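# Load the burn-in nests from a stack of gateway computers

### The arm

A 6-joint arm with a two-finger parallel gripper is mounted at the origin on the work surface. World frame = base frame: x ahead of the robot, y to its left, z up, the work surface at z = 0. Lengths are in m, angles in degrees, forces in N, time in s.
With the tool pointing down it reaches from about 0.35 to 0.875 m from the base axis. Payload 4.2 kg.
Tool frame: the origin (TCP) lies on the centre line of the jaws, within the pads' length; the fingertips stand 19 mm ahead of it and the grasp point (between the pads) is the TCP; z points along the fingers, y is the line along which they close (so a half turn about z gives the same grasp; the last joint's range is limited). The gripper opens to 87 mm and grips with 3 to 60 N. Pads are 19 mm wide; open, the fingers measure 117 mm over their backs; the gripper's body (75 mm by 190 mm) begins 51 mm behind the grasp point.
Start: joints at [-58.465, 22.042, 0.453, 0, -68.411, -14.817], TCP at [0.18, -0.599, 0.242] pointing down, gripper open.
Joint ranges: [-179.83, 179.83], [-69.29, 118.12], [-61.27, 80.66], [-181.25, 117.63], [-171.15, -9.14], [-177.46, 177.46]. Speed limits (degrees/s): [159.86, 159.86, 180, 180, 180, 180].

### API

Orientations are given as a 3x3 rotation matrix whose columns are the frame's x, y, z axes.
In Python, from station import sense, capture, finish_job, search_frame, masks_of gives the robot as it stands.
- The arm moves only by the tool drive_tool, never from a script. Its argument "rows" is a list of rows, each a list of 7 numbers: the opening in per cent of the stroke, from 0 (shut) to 100 (fully open), then the shift along the world's x, y, z in mm, then the turn, a rotation vector about the world's x, y, z in rad. In form: [[fingers, dx, dy, dz, wx, wy, wz], ...]. A call has 1 to 5 rows; each row shifts and turns the commanded pose from where the row before left it; what a row does not reach is not made up. A row lasts 1/12 s, in which the tool goes at most 41.7 mm and 7.16 degrees, less where a joint would pass 70% of its speed; a pose out of reach is approached as far as the arm can. A call is refused whole if a number of a shift passes 41.7 or a number of a turn 0.125, either way. A call with a gripper value outside its range is refused whole. The fingers move at their own pace and stop on an object; the grip force is fixed at half the most. Time passes only in rows, so rows that do not move let the fingers close. It gives the time, the measured TCP pose, the force, the opening and the grip force at its end, in the units of the state.
- sense(): the state, without advancing time (a new reading comes with each control period).
- capture(name): name is "scene" or "top"; returns a dict with "frame" (400x640x3 uint8, red, green, blue), "z_map" (400x640 float32, m along the optical axis (not along the pixel's ray), 0 where there is no reading), "fx", "fy", "cx", "cy" (pixels), "distortion" ([k1, k2, p1, p2, k3] as OpenCV has them; the pictures are not rectified), "R" (3x3) and "t" (3): a world point X has camera coordinates R X + t. Camera axes: x right, y down, z forward; pixel columns grow to the right and rows downward; lengths in m; the calibration is good to about 2 mm. A picture is of the moment at which its call begins.
- finish_job(): hands the job in; it is judged then, once.
Trained networks look in a picture, given as the dict that the camera call returned (one of the last four; its "shot" number tells which), for a name from the list of things; names that differ only in an ending like _2 or _b are one class to them, and where a whole thing is asked for, a point or a joint stands for the part that bears it (a point fixed in the world has none). Each returns a list of dicts, best first, with "p" (0 to 1); they miss things now and then, are a little off and sometimes report something else, mostly with a low value. They report only what shows in the picture. A call takes as long as a camera call. They do not tell look-alikes from the thing itself.
- search_frame(label, picture): "xy" ([column, row] in pixels, amid what is visible of it).
- masks_of(label, picture): "region" (400x640 bool, what is visible of it) and "xy" ([column, row] in pixels, amid what is visible of it).
The state is a dict: "time_s": time; "joints": joint angles; "joint_velocities": joint speeds; "effort": joint torques, N m; "tcp_pos": TCP position; "ee_rot": TCP orientation; "wrist_force": force on the tool from outside, world axes, zero at the start; "moment": the same for the moment, N m; "gripper_width": opening from 0.0 (shut) to 1.0 (fully open); "gripper_force": force on a finger pad.
Only numpy, scipy, OpenCV 4.12 (cv2) and the standard library are available. Lean on these libraries where they do the work, as an engineer would, in place of code of your own. Each camera call takes 0.05 s, during which the arm holds its last target. There are 200 camera calls.

### The job

The three black gateway computers are to go on burn-in: take the stack apart and press each gateway down into the nest made for it (same end colour, same length) until it clicks past the sprung balls and lies flat on the nest's floor. Set them down without dropping them, and leave the mouse, the screwdriver and the tape roll where they are.

Things in the scene. Friction and masses are not known exactly. Their poses are not given: they have to be found in the camera images.
- gw_small_center (a point): Small gateway computer: black finned box with yellow end caps, 80 mm long (its x), 60 wide (y), 40 high (z up), about 240 g. Point: its centre, 20 mm above its underside. At the start: top of the stack; all three lie nearly parallel. A groove across each end face, 6 to 16 mm above the underside, takes the nest's balls.
- gw_medium_center (a point): Medium gateway computer: black finned box with blue end caps, 112 mm long (its x), 60 wide (y), 40 high (z up), about 300 g. Point: its centre, 20 mm above its underside. At the start: middle of the stack; all three lie nearly parallel. A groove across each end face, 6 to 16 mm above the underside, takes the nest's balls.
- gw_large_center (a point): Large gateway computer: black finned box with red end caps, 144 mm long (its x), 60 wide (y), 40 high (z up), about 360 g. Point: its centre, 20 mm above its underside. At the start: bottom of the stack, on a white foam pad 10 mm thick; all three lie nearly parallel. A groove across each end face, 6 to 16 mm above the underside, takes the nest's balls.
- nest_small_floor (a point): Nest of the small gateway: fixed black plate 150 x 84 mm with yellow end blocks. Point: middle of its floor, 8 mm above the bench; x along its length. Seat 83 x 63 mm, either way round. End blocks and 4 corner guides rise 33 and 31 mm above the floor, tops flared 8 mm; mid-sides open for fingers. Let go, a gateway rests some 14 mm up on 4 sprung balls, 2 per end; pressed with 10 to 20 N it clicks down flat.
- nest_medium_floor (a point): Nest of the medium gateway: fixed black plate 182 x 84 mm with blue end blocks. Point: middle of its floor, 8 mm above the bench; x along its length. Seat 115 x 63 mm, either way round. End blocks and 4 corner guides rise 33 and 31 mm above the floor, tops flared 8 mm; mid-sides open for fingers. Let go, a gateway rests some 14 mm up on 4 sprung balls, 2 per end; pressed with 10 to 20 N it clicks down flat.
- nest_large_floor (a point): Nest of the large gateway: fixed black plate 214 x 84 mm with red end blocks. Point: middle of its floor, 8 mm above the bench; x along its length. Seat 147 x 63 mm, either way round. End blocks and 4 corner guides rise 33 and 31 mm above the floor, tops flared 8 mm; mid-sides open for fingers. Let go, a gateway rests some 14 mm up on 4 sprung balls, 2 per end; pressed with 10 to 20 N it clicks down flat.
- mouse_center (a point): Bystander: dark grey computer mouse, 105 x 60 x 30 mm, loose on the bench. Its centre.
- screwdriver_grip (a point): Bystander: grey-handled screwdriver lying on the bench. Middle of its handle.
- tape_center (a point): Bystander: white roll of tape lying flat, 68 mm across, 19 mm high. Its centre.
Things that resemble listed ones, but are neither listed nor needed, are in the scene too. Leave any turquoise look-alike of the part that bears gw_small_center alone.

How it is judged:
By the outcome, as a careful person would: the job done as asked, in the order asked, and still so for the second after the job is handed in, with the robot touching nothing.
It also fails if it takes over 93 s, if anything falls off the work surface, if the arm or the gripper's body presses on something with over 40 N, if the wrist force passes 120 N, or if a joint passes its speed limit or range.

## Working session

There is one attempt and no reset: what is moved stays moved. The work goes in short steps, Python scripts to look and compute and a tool call to move; the robot and the scene stay as the last step left them, time stands still between calls to the robot, and variables do not carry over. Pictures are saved under pics/ and viewed, at most 14 in all, crops included, and the job is handed in when it is done.

Besides the shell and the picture viewer there is one more tool, called after "Emit:" by a JSON object that holds its "method" and its "body". drive_tool: Moves the arm, as the interface text tells. Its arguments: {"type":"object","properties":{"rows":{"type":"array"}},"required":["rows"]}

```bash
mkdir -p pics; ls
cat > h.py <<'E'
import numpy as np, cv2
from station import sense, capture, finish_job, search_frame, masks_of
def world(c,px,z=None,depth=None):
    K=np.array([[c["fx"],0,c["cx"]],[0,c["fy"],c["cy"]],[0,0,1.]])
    R=np.array(c["R"]);t=np.array(c["t"])
    px=np.asarray(px,float).reshape(-1,1,2)
    n=cv2.undistortPoints(px,K,np.array(c["distortion"],float))[:,0]
    r=np.c_[n,np.ones(len(n))]
    if z is None: return (r*np.asarray(depth).reshape(-1,1)-t)@R
    o=-R.T@t; d=r@R
    return o+d*((z-o[2])/d[:,2])[:,None]
def cloud(c,m):
    v,u=np.nonzero(m&(c["z_map"]>0))
    return world(c,np.c_[u,v],depth=c["z_map"][v,u])
def save(c,n): cv2.imwrite("pics/"+n+".png",c["frame"][...,::-1])
E
python3 - <<'E'
from h import *
for n in("scene","top"):
    c=capture(n); save(c,n+"0"); print(n,c["shot"],-np.array(c["R"]).T@c["t"])
    for l in "gw_small_center gw_medium_center gw_large_center nest_small_floor nest_medium_floor nest_large_floor mouse_center screwdriver_grip tape_center".split():
        for d in search_frame(l,c)[:3]:
            u,v=map(int,d["xy"]); 
            print(l,round(d["p"],2),u,v,world(c,[[u,v]],depth=[c["z_map"][v,u]]).round(3))
E
```

```text
pics
scene 1 [1.1543862  0.52357    0.96558341]
gw_small_center 0.83 239 135 [[ 0.559 -0.408  0.033]]
gw_small_center 0.63 282 116 [[ 0.47  -0.281  0.131]]
gw_small_center 0.54 260 109 [[ 0.421 -0.457  0.038]]
gw_medium_center 0.81 278 131 [[ 0.497 -0.276  0.089]]
gw_large_center 0.81 279 143 [[ 0.499 -0.275  0.039]]
nest_small_floor 0.78 352 224 [[0.568 0.1   0.007]]
nest_medium_floor 0.84 298 191 [[ 0.584 -0.103  0.005]]
nest_large_floor 0.72 425 250 [[0.497 0.304 0.004]]
mouse_center 0.91 462 309 [[0.594 0.474 0.027]]
screwdriver_grip 0.91 279 268 [[0.817 0.062 0.025]]
tape_center 0.67 236 191 [[ 0.712 -0.244  0.002]]
tape_center 0.63 280 265 [[0.81  0.058 0.027]]
top 2 [0.49750191 0.02346008 1.26781714]
gw_small_center 0.94 457 256 [[ 0.406 -0.442  0.039]]
gw_small_center 0.92 419 243 [[ 0.452 -0.295  0.12 ]]
gw_small_center 0.88 452 213 [[ 0.547 -0.431  0.033]]
gw_medium_center 0.64 405 239 [[ 0.463 -0.27   0.047]]
gw_large_center 0.54 405 233 [[ 0.482 -0.27   0.044]]
nest_small_floor 0.92 293 207 [[0.571 0.098 0.01 ]]
nest_small_floor 0.25 403 244 [[ 0.446 -0.267  0.028]]
nest_medium_floor 0.95 355 209 [[ 0.563 -0.111  0.009]]
nest_large_floor 0.66 230 230 [[0.494 0.31  0.009]]
mouse_center 0.6 184 204 [[0.581 0.461 0.031]]
screwdriver_grip 0.71 301 136 [[0.811 0.071 0.022]]
tape_center 0.56 393 162 [[ 0.725 -0.245  0.002]]
```

View pics/scene0.png

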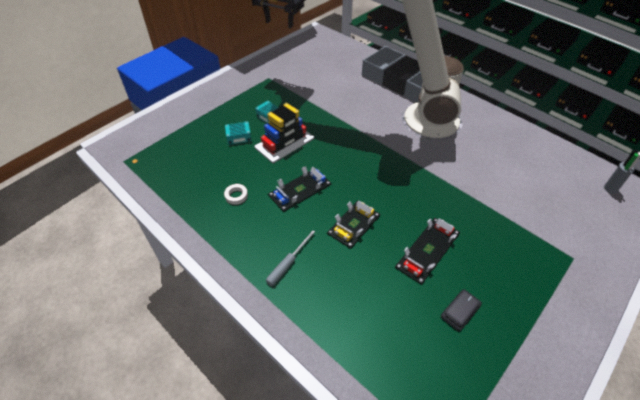

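View pics/top0.png

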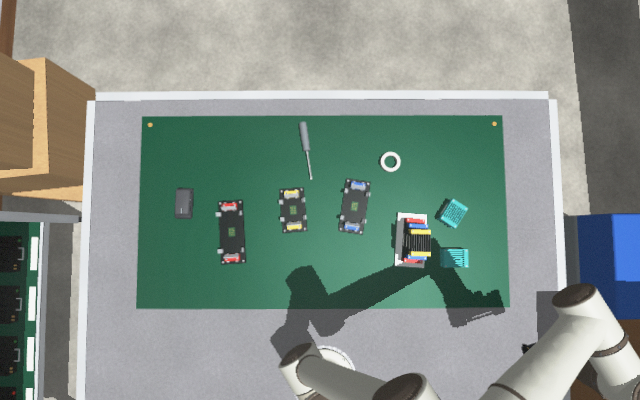

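The scene picture shows the three-tier stack at (283,130), with turquoise look-alikes at (237,130) and (265,108). The nests are at (298,190) blue, (353,224) yellow and (428,250) red. In the top picture the lengths run roughly along the image's vertical, which is world x.

```bash
cat >> h.py <<'E'
def rect(P):
    (cx,cy),(w,h),a=cv2.minAreaRect((P[:,:2]*1000).astype(np.float32))
    if w<h: w,h,a=h,w,a+90
    a=(a+90)%180-90
    return np.round([cx,cy,w,h,a],1)
def near(c,xy,z0,z1,r=.13):
    P=cloud(c,np.ones(c["z_map"].shape,bool))
    k=(np.hypot(*(P[:,:2]-xy).T)<r)&(P[:,2]>z0)&(P[:,2]<z1)
    return P[k],k
E
python3 - <<'E'
from h import *
s={k:round(float(v),3) if np.isscalar(v) else np.round(v,2).tolist() for k,v in sense().items()};print(s)
for n in("top","scene"):
    c=capture(n); print(n, c["fx"])
    for l,xy,bands in [("gw_small_center",(.47,-.28),[(.118,.145)]),("gw_medium_center",(.47,-.28),[(.08,.1)]),("gw_large_center",(.47,-.28),[(.04,.06)]),
      ("nest_small_floor",(.57,.1),[(-.003,.016),(.03,.05)]),("nest_medium_floor",(.565,-.11),[(-.003,.016),(.03,.05)]),("nest_large_floor",(.495,.307),[(-.003,.016),(.03,.05)])]:
        for d in masks_of(l,c)[:3]:
            P=cloud(c,d["region"])
            if len(P)<5: continue
            P=P[np.hypot(*(P[:,:2]-xy).T)<.15]
            for b in bands:
                Q=P[(P[:,2]>b[0])&(P[:,2]<b[1])]
                if len(Q)>8: print(l,round(d["p"],2),b,len(Q),"zmed",np.median(Q[:,2]).round(4),"rect",rect(Q),"mean",(Q.mean(0)*1000).round(1))
E
```

```text
{'time_s': 1.0, 'joints': [-58.47, 22.04, 0.45, -0.0, -68.41, -14.82], 'joint_velocities': [-0.04, 0.07, 0.08, -0.13, -0.01, -0.04], 'effort': [0.0, -39.05, 18.76, 4.22, 0.02, 0.0], 'tcp_pos': [0.18, -0.6, 0.24], 'ee_rot': [[-0.96, -0.29, 0.0], [-0.29, 0.96, 0.0], [-0.0, -0.0, -1.0]], 'wrist_force': [0.43, -0.19, -0.69], 'moment': [0.05, 0.06, 0.03], 'gripper_force': 0.0, 'gripper_width': 1.002}
top 373.08359007003116
gw_small_center 0.58 (0.118, 0.145) 555 zmed 0.1285 rect [ 455.5 -296.5   79.9   60.8   -1.7] mean [ 455.1 -295.6  127.8]
gw_medium_center 0.81 (0.08, 0.1) 183 zmed 0.0898 rect [ 457.5 -297.1  112.4   62.6   -3.8] mean [ 464.3 -296.5   89.3]
gw_large_center 0.79 (0.04, 0.06) 169 zmed 0.05 rect [ 459.4 -296.4  142.9   60.8   -6.4] mean [ 468.4 -294.    49.3]
nest_small_floor 0.95 (-0.003, 0.016) 782 zmed 0.008 rect [563.9 100.  147.8  82.9   5.6] mean [563.6  99.4   8. ]
nest_small_floor 0.95 (0.03, 0.05) 113 zmed 0.0367 rect [564.   99.8 119.5  80.4   6.2] mean [561.3  98.1  36.7]
nest_medium_floor 0.94 (-0.003, 0.016) 1085 zmed 0.0081 rect [ 575.8 -108.8  185.9   87.7 
[... 566 characters left out ...]
ter 0.6 (0.08, 0.1) 164 zmed 0.0877 rect [ 459.6 -297.4  108.6   63.5   -5. ] mean [ 484.8 -287.8   86.7]
gw_large_center 0.57 (0.04, 0.06) 163 zmed 0.0474 rect [ 461.2 -291.1  142.1   59.3   -8.7] mean [ 491.  -284.4   46.9]
nest_small_floor 0.84 (-0.003, 0.016) 928 zmed 0.0074 rect [558.1  98.1 161.3  90.6   5.2] mean [568.4 105.4   7.2]
nest_small_floor 0.84 (0.03, 0.05) 118 zmed 0.0362 rect [561.2 100.6 109.7  81.8   5.1] mean [546.1  98.5  36.2]
nest_medium_floor 0.9 (-0.003, 0.016) 1027 zmed 0.0073 rect [ 569.9 -122.6  185.9  120.2   -8.7] mean [ 579.4 -103.7    7.2]
nest_medium_floor 0.9 (0.03, 0.05) 117 zmed 0.0368 rect [ 572.7 -108.6  139.5   87.7   -9. ] mean [ 555.9 -111.    36.3]
```

Emit:
{"method": "drive_tool", "body": {"rows": [[100,23,25,0,0,0,-0.107],[100,23,25,0,0,0,-0.107],[100,23,25,0,0,0,-0.107],[100,23,25,0,0,0,0],[100,23,25,0,0,0,0]]}}

```text
time_s: 2.12
tcp_pos: [0.2956, -0.4724, 0.2417]
ee_rot: [[-1.0, 0.03, 0.0], [0.03, 1.0, -0.0], [-0.0, -0.0, -1.0]]
wrist_force: [0.7, -0.1, 0.2]
gripper_width: 1.002
gripper_force: 0.0
```

Emit:
{"method": "drive_tool", "body": {"rows": [[100,23,25,0,0,0,0],[100,23,25,0,0,0,0],[100,23,25,0,0,0,0],[100,23,26,0,0,0,0],[100,23,26,0,0,0,0]]}}

```text
time_s: 2.53
tcp_pos: [0.4107, -0.3452, 0.2418]
ee_rot: [[-1.0, 0.029, 0.001], [0.029, 1.0, -0.0], [-0.001, -0.0, -1.0]]
wrist_force: [-0.3, -0.4, 0.9]
gripper_width: 1.002
gripper_force: 0.0
```

Emit:
{"method": "drive_tool", "body": {"rows": [[100,23,26,-10,0,0,0],[100,22,25,-15,0,0,0],[100,0,0,-15,0,0,0],[100,0,0,0,0,0,0],[100,0,0,0,0,0,0]]}}

```text
time_s: 2.95
tcp_pos: [0.4546, -0.2953, 0.2012]
ee_rot: [[-1.0, 0.028, -0.002], [0.028, 1.0, 0.0], [0.002, 0.0, -1.0]]
wrist_force: [0.5, -0.3, -0.3]
gripper_width: 0.998
gripper_force: 0.0
```

Emit:
{"method": "drive_tool", "body": {"rows": [[100,0,-1,-25,0,0,0],[100,0,0,-25,0,0,0],[100,0,0,-20,0,0,0],[100,0,0,-12,0,0,0],[100,0,0,-5,0,0,0]]}}

```text
time_s: 3.37
tcp_pos: [0.4537, -0.2975, 0.1137]
ee_rot: [[-1.0, 0.031, -0.002], [0.031, 1.0, 0.0], [0.002, 0.0, -1.0]]
wrist_force: [0.1, 1.0, 0.3]
gripper_width: 1.003
gripper_force: 0.0
```

Emit:
{"method": "drive_tool", "body": {"rows": [[60,0,0,0,0,0,0],[60,0,0,0,0,0,0],[60,0,0,0,0,0,0],[60,0,0,0,0,0,0],[60,0,0,0,0,0,0]]}}

```text
time_s: 3.78
tcp_pos: [0.4553, -0.2968, 0.1156]
ee_rot: [[-1.0, 0.029, 0.002], [0.029, 1.0, -0.001], [-0.002, -0.001, -1.0]]
wrist_force: [-1.4, 4.4, 2.2]
gripper_width: 0.705
gripper_force: 1.7
```

Emit:
{"method": "drive_tool", "body": {"rows": [[50,0,0,0,0,0,0],[50,0,0,0,0,0,0],[50,0,0,5,0,0,0],[50,0,0,10,0,0,0],[50,0,0,15,0,0,0]]}}

```text
time_s: 4.2
tcp_pos: [0.4534, -0.2959, 0.1435]
ee_rot: [[-1.0, 0.03, -0.004], [0.03, 1.0, 0.002], [0.004, 0.002, -1.0]]
wrist_force: [0.2, -0.2, -2.6]
gripper_width: 0.688
gripper_force: 30.0
```

Emit:
{"method": "drive_tool", "body": {"rows": [[50,0,0,20,0,0,0],[50,0,0,20,0,0,0],[50,0,0,10,0,0,0],[50,0,0,0,0,0,0],[50,0,0,0,0,0,0]]}}

```text
time_s: 4.62
tcp_pos: [0.4545, -0.2963, 0.1944]
ee_rot: [[-1.0, 0.03, 0.0], [0.03, 1.0, 0.001], [-0.0, 0.001, -1.0]]
wrist_force: [-0.2, 0.3, -4.3]
gripper_width: 0.688
gripper_force: 30.0
```

Run:
```python
from h import *
p=sense()["tcp_pos"];print(np.round(p,4))
for n in("top","scene"):
    c=capture(n); save(c,n+"1")
    for d in masks_of("gw_small_center",c)[:3]:
        P=cloud(c,d["region"])
        print(n,round(d["p"],2),len(P),np.median(P,0).round(3),rect(P))
    for l,zt in(("gw_medium_center",.09),("gw_large_center",.05)):
        for d in masks_of(l,c)[:2]:
            P=cloud(c,d["region"]);Q=P[abs(P[:,2]-zt)<.008]
            if len(Q)>8: print(n,l,round(d["p"],2),len(Q),rect(Q))
```

```text
[ 0.4545 -0.2963  0.1944]
top 0.89 489 [ 0.551 -0.433  0.038] [ 544.8 -441.5   82.6   75.9  -33.1]
top 0.43 48 [ 0.377 -0.401  0.037] [ 375.1 -406.9   28.5   16.9   62.8]
top gw_large_center 0.58 22 [ 391.5 -303.3   28.4    6.8   89. ]
scene 0.79 483 [ 0.551 -0.423  0.035] [ 531.7 -454.2  118.7   87.6   58.3]
scene 0.71 272 [ 0.483 -0.287  0.202] [ 460.1 -294.6   72.5   60.     1.1]
scene 0.54 285 [ 0.415 -0.43   0.034] [ 422.2 -363.7  227.8   78.3   72.3]
scene gw_medium_center 0.86 446 [ 457.2 -297.5  115.4   62.9   -3.3]
scene gw_large_center 0.65 182 [ 459.3 -296.8  146.4   62.    -5.4]
```

View pics/scene1.png

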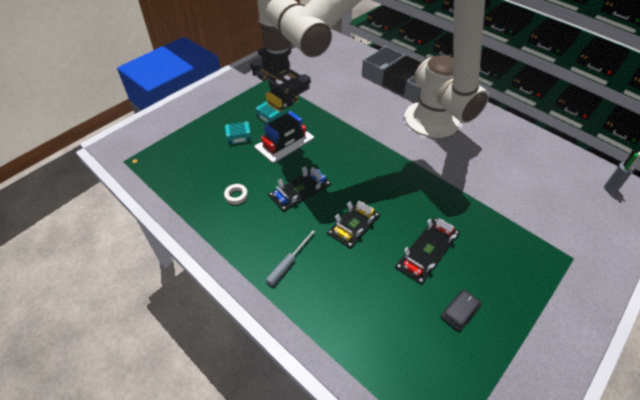

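The small gateway is held at (280,95), and the medium and large ones are undisturbed at (283,135). Carrying it to the yellow nest.

Emit:
{"method": "drive_tool", "body": {"rows": [[50,8.5,30.5,0,0,0,0.04],[50,8.5,30.5,0,0,0,0.04],[50,8.5,30.5,0,0,0,0.047],[50,8.5,30.5,0,0,0,0],[50,8.5,30.5,0,0,0,0]]}}

```text
time_s: 5.43
tcp_pos: [0.4975, -0.1427, 0.1945]
ee_rot: [[-0.995, -0.097, -0.0], [-0.097, 0.995, -0.0], [0.0, -0.0, -1.0]]
wrist_force: [1.1, 0.1, -3.8]
gripper_width: 0.688
gripper_force: 30.0
```

Emit:
{"method": "drive_tool", "body": {"rows": [[50,8.5,30.5,0,0,0,0],[50,8.5,30.5,0,0,0,0],[50,8.5,30.5,0,0,0,0],[50,8.5,30.5,0,0,0,0],[50,8.5,30.5,0,0,0,0]]}}

```text
time_s: 5.85
tcp_pos: [0.5399, 0.01, 0.1945]
ee_rot: [[-0.995, -0.098, -0.0], [-0.098, 0.995, -0.0], [0.0, -0.0, -1.0]]
wrist_force: [0.3, 0.3, -3.1]
gripper_width: 0.69
gripper_force: 30.0
```

Emit:
{"method": "drive_tool", "body": {"rows": [[50,8,30.5,-20,0,0,0],[50,8,30.5,-20,0,0,0],[50,7.5,30,-20,0,0,0],[50,0,0,-20,0,0,0],[50,0,0,0,0,0,0]]}}

```text
time_s: 6.27
tcp_pos: [0.5607, 0.1002, 0.1099]
ee_rot: [[-0.995, -0.099, -0.009], [-0.099, 0.995, -0.003], [0.009, -0.002, -1.0]]
wrist_force: [-2.2, -0.6, -3.4]
gripper_width: 0.683
gripper_force: 30.0
```

Run:
```python
from h import *
s=sense();print(np.round(s["tcp_pos"],4),np.degrees(np.arctan2(-s["ee_rot"][1][0],-s["ee_rot"][0][0])),s["wrist_force"])
c=capture("scene"); cv2.imwrite("pics/s2.png",cv2.resize(c["frame"][130:300,270:450,::-1],None,fx=3.5,fy=3.5,interpolation=3))
```

```text
[0.5607 0.1002 0.1099] 5.688592589000081 [-2.1732219  -0.60303131 -3.36435604]
```

View pics/s2.png

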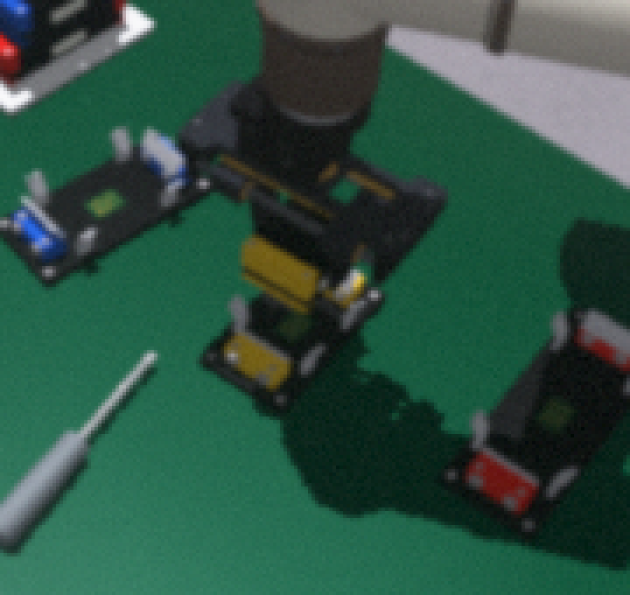

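The crop shows the small gateway held just above the yellow nest at (300,320), lined up with it. Descending to the block tops.

Emit:
{"method": "drive_tool", "body": {"rows": [[50,0,0,-15,0,0,0],[50,0,0,-15,0,0,0],[50,0,0,-10,0,0,0],[50,0,0,0,0,0,0],[50,0,0,0,0,0,0]]}}

```text
time_s: 6.73
tcp_pos: [0.5636, 0.0988, 0.0752]
ee_rot: [[-0.995, -0.097, 0.0], [-0.097, 0.995, -0.0], [-0.0, -0.0, -1.0]]
wrist_force: [0.2, 0.2, -3.5]
gripper_width: 0.692
gripper_force: 30.0
```

Emit:
{"method": "drive_tool", "body": {"rows": [[50,0,1,-8,0,0,0],[50,0,0,-7,0,0,0],[50,0,0,-6,0,0,0],[50,0,0,-5,0,0,0],[50,0,0,0,0,0,0]]}}

```text
time_s: 7.15
tcp_pos: [0.5628, 0.1002, 0.0475]
ee_rot: [[-0.995, -0.098, -0.002], [-0.098, 0.995, -0.001], [0.002, -0.001, -1.0]]
wrist_force: [-0.2, 0.4, -3.1]
gripper_width: 0.683
gripper_force: 30.0
```

Emit:
{"method": "drive_tool", "body": {"rows": [[50,0,0,-3,0,0,0],[50,0,0,-3,0,0,0],[50,0,0,-2,0,0,0],[50,0,0,0,0,0,0]]}}

```text
time_s: 7.48
tcp_pos: [0.563, 0.1004, 0.0407]
ee_rot: [[-0.995, -0.098, -0.0], [-0.098, 0.995, 0.0], [0.0, 0.0, -1.0]]
wrist_force: [-1.5, -1.1, -3.8]
gripper_width: 0.687
gripper_force: 30.0
```

Emit:
{"method": "drive_tool", "body": {"rows": [[50,0,0,-2,0,0,0],[50,0,0,-2,0,0,0],[50,0,0,0,0,0,0]]}}

```text
time_s: 7.73
tcp_pos: [0.5627, 0.1003, 0.0349]
ee_rot: [[-0.995, -0.097, -0.001], [-0.097, 0.995, -0.0], [0.001, 0.0, -1.0]]
wrist_force: [1.9, -0.0, -10.7]
gripper_width: 0.686
gripper_force: 30.0
```

Emit:
{"method": "drive_tool", "body": {"rows": [[50,0,0,-2,0,0,0],[50,0,0,-2,0,0,0],[50,0,0,0,0,0,0]]}}

```text
time_s: 7.98
tcp_pos: [0.5634, 0.1004, 0.0335]
ee_rot: [[-0.995, -0.098, -0.0], [-0.098, 0.995, -0.0], [0.0, -0.0, -1.0]]
wrist_force: [-3.2, -0.2, 3.0]
gripper_width: 0.69
gripper_force: 30.0
```

Emit:
{"method": "drive_tool", "body": {"rows": [[50,0,0,-1,0,0,0],[50,0,0,-1,0,0,0],[50,0,0,0,0,0,0]]}}

```text
time_s: 8.23
tcp_pos: [0.5636, 0.1004, 0.0334]
ee_rot: [[-0.995, -0.099, 0.001], [-0.099, 0.995, -0.0], [-0.001, -0.001, -1.0]]
wrist_force: [-7.1, -0.6, 14.1]
gripper_width: 0.684
gripper_force: 30.0
```

Run:
```python
from h import *
for n in("scene","top"):
    c=capture(n)
    for d in masks_of("gw_small_center",c)[:3]:
        P=cloud(c,d["region"]);Q=P[np.hypot(*(P[:,:2]-(.564,.1)).T)<.06]
        if len(Q)>8: print(n,round(d["p"],2),len(Q),np.percentile(Q[:,2],[50,80,90]).round(4))
    P,_=near(c,(.564,.1),.038,.07,.05); print(n,len(P),np.percentile(P[:,2],[10,50,90]).round(4))
```

```text
scene 0.67 406 [0.0442 0.0474 0.049 ]
scene 362 [0.0401 0.0459 0.0499]
top 0.53 21 [0.0488 0.0502 0.0513]
top 41 [0.0426 0.0474 0.0502]
```

Emit:
{"method": "drive_tool", "body": {"rows": [[50,0,0,2,0,0,0],[100,0,0,0,0,0,0],[100,0,0,0,0,0,0],[100,0,0,0,0,0,0],[100,0,0,0,0,0,0]]}}

```text
time_s: 8.85
tcp_pos: [0.5639, 0.1006, 0.0326]
ee_rot: [[-0.995, -0.098, 0.001], [-0.098, 0.995, 0.0], [-0.001, 0.0, -1.0]]
wrist_force: [0.5, 0.4, 0.4]
gripper_width: 0.907
gripper_force: 0.0
```

Emit:
{"method": "drive_tool", "body": {"rows": [[100,0,0,0,0,0,0],[100,0,0,20,0,0,0],[100,0,0,30,0,0,0],[100,0,0,40,0,0,0],[100,0,0,40,0,0,0]]}}

```text
time_s: 9.27
tcp_pos: [0.5628, 0.1002, 0.1631]
ee_rot: [[-0.995, -0.098, -0.002], [-0.098, 0.995, -0.001], [0.002, -0.001, -1.0]]
wrist_force: [1.1, -0.4, 0.3]
gripper_width: 0.998
gripper_force: 0.0
```

Emit:
{"method": "drive_tool", "body": {"rows": [[100,-8,-30.5,0,0,0,-0.056],[100,-8,-30.5,0,0,0,-0.056],[100,-8,-30.5,0,0,0,-0.056],[100,-8,-30.5,0,0,0,0],[100,-8,-30.5,0,0,0,0]]}}

```text
time_s: 9.68
tcp_pos: [0.5228, -0.0532, 0.1627]
ee_rot: [[-0.998, 0.07, 0.001], [0.07, 0.998, 0.0], [-0.001, 0.0, -1.0]]
wrist_force: [1.2, 0.1, -0.4]
gripper_width: 0.999
gripper_force: 0.0
```

Run:
```python
from h import *
print(np.round(sense()["tcp_pos"],4))
for n in("scene","top"):
    c=capture(n); 
    P,_=near(c,(.564,.1),.043,.07,.05); print(n,len(P),np.percentile(P[:,2],[10,50,90]).round(4),rect(P))
    for l,zt in(("gw_medium_center",.09),("gw_large_center",.05)):
        for d in masks_of(l,c)[:2]:
            P=cloud(c,d["region"]);Q=P[abs(P[:,2]-zt)<.008]
            if len(Q)>8: print(n,l,round(d["p"],2),len(Q),rect(Q))
cv2.imwrite("pics/t3.png",cv2.resize(c["frame"][120:300,200:480,::-1],None,fx=2.8,fy=2.8,interpolation=3))
```

```text
[ 0.5228 -0.0532  0.1627]
scene 392 [0.044  0.0467 0.049 ] [561.8  99.8  83.5  60.1   5.7]
scene gw_medium_center 0.95 375 [ 458.3 -297.8  112.5   63.3   -3.3]
scene gw_large_center 0.81 108 [ 480.8 -295.1  101.8   53.9   -6.4]
top 163 [0.0446 0.0479 0.0516] [582.7  96.8  69.1  42.9 -83.7]
top gw_medium_center 0.72 616 [ 457.  -298.3  111.3   60.8   -4.5]
top gw_large_center 0.86 146 [ 461.6 -295.1  141.2   59.8   -6.9]
```

View pics/t3.png

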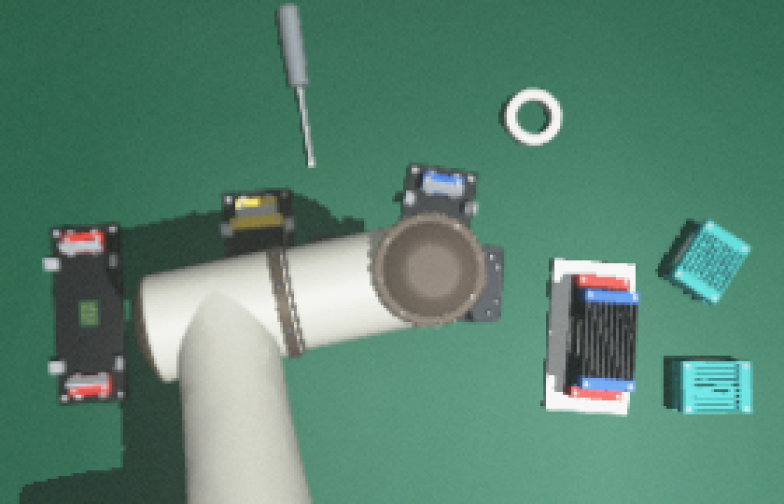

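The top crop shows the small gateway in its nest, partly hidden at (255,225), with blue on top of red in the stack at (605,340). Next is the medium one.

Emit:
{"method": "drive_tool", "body": {"rows": [[100,-8,-30.5,0,0,0,0],[100,-8,-30.5,0,0,0,0],[100,-8,-30.5,0,0,0,0],[100,-8,-30.5,0,0,0,0],[100,-8,-30.5,0,0,0,0]]}}

```text
time_s: 10.4
tcp_pos: [0.4837, -0.2047, 0.1626]
ee_rot: [[-0.998, 0.067, 0.0], [0.067, 0.998, -0.0], [-0.0, -0.0, -1.0]]
wrist_force: [-0.0, 1.1, 0.6]
gripper_width: 0.998
gripper_force: 0.0
```

Emit:
{"method": "drive_tool", "body": {"rows": [[100,-8,-30.5,0,0,0,0],[100,-8,-30.5,0,0,0,0],[100,-9,-31,0,0,0,0],[100,0,0,-10,0,0,0],[100,0,0,0,0,0,0]]}}

```text
time_s: 10.82
tcp_pos: [0.4576, -0.2966, 0.1507]
ee_rot: [[-0.997, 0.072, -0.003], [0.072, 0.997, 0.002], [0.003, 0.001, -1.0]]
wrist_force: [-0.2, 0.2, -1.3]
gripper_width: 1.002
gripper_force: 0.0
```

Emit:
{"method": "drive_tool", "body": {"rows": [[100,0,0,-20,0,0,0],[100,0,0,-20,0,0,0],[100,0,0,-20,0,0,0],[100,0,0,-15,0,0,0],[100,0,0,-4,0,0,0]]}}

```text
time_s: 11.23
tcp_pos: [0.4576, -0.2943, 0.071]
ee_rot: [[-0.998, 0.068, -0.005], [0.068, 0.998, 0.002], [0.005, 0.002, -1.0]]
wrist_force: [-1.1, 1.3, -0.2]
gripper_width: 1.001
gripper_force: 0.0
```

Emit:
{"method": "drive_tool", "body": {"rows": [[60,0,0,0,0,0,0],[50,0,0,0,0,0,0],[50,0,0,0,0,0,0],[50,0,0,0,0,0,0],[50,0,0,0,0,0,0]]}}

```text
time_s: 11.65
tcp_pos: [0.4589, -0.2967, 0.0746]
ee_rot: [[-0.998, 0.07, 0.002], [0.07, 0.998, -0.001], [-0.002, -0.001, -1.0]]
wrist_force: [-0.4, -1.2, 0.5]
gripper_width: 0.705
gripper_force: 1.0
```

Emit:
{"method": "drive_tool", "body": {"rows": [[50,0,0,0,0,0,0],[50,0,0,0,0,0,0]]}}

```text
time_s: 11.82
tcp_pos: [0.4589, -0.2968, 0.0746]
ee_rot: [[-0.998, 0.07, 0.002], [0.07, 0.998, -0.001], [-0.002, -0.001, -1.0]]
wrist_force: [-0.4, 0.7, 4.4]
gripper_width: 0.687
gripper_force: 30.0
```

Emit:
{"method": "drive_tool", "body": {"rows": [[50,0,0,5,0,0,0],[50,0,0,10,0,0,0],[50,0,0,20,0,0,0],[50,0,0,25,0,0,0],[50,0,0,10,0,0,0]]}}

```text
time_s: 12.23
tcp_pos: [0.4595, -0.2973, 0.1468]
ee_rot: [[-0.998, 0.07, 0.004], [0.07, 0.998, -0.002], [-0.004, -0.002, -1.0]]
wrist_force: [1.1, -0.0, -1.7]
gripper_width: 0.686
gripper_force: 30.0
```

Emit:
{"method": "drive_tool", "body": {"rows": [[50,10,17,0,0,0,-0.03],[50,16,26,0,0,0,-0.03],[50,16,26,0,0,0,-0.031],[50,16,26,0,0,0,0],[50,16,26,0,0,0,0]]}}

```text
time_s: 12.65
tcp_pos: [0.5323, -0.1744, 0.1434]
ee_rot: [[-0.987, 0.161, -0.001], [0.161, 0.987, 0.0], [0.001, 0.0, -1.0]]
wrist_force: [0.7, -0.2, -2.6]
gripper_width: 0.682
gripper_force: 30.0
```

Emit:
{"method": "drive_tool", "body": {"rows": [[50,16,26,0,0,0,0],[50,16,26,0,0,0,0],[50,11.5,16,0,0,0,0],[50,0,0,-20,0,0,0],[50,0,0,-20,0,0,0]]}}

```text
time_s: 13.07
tcp_pos: [0.5773, -0.106, 0.104]
ee_rot: [[-0.987, 0.159, 0.003], [0.159, 0.987, 0.001], [-0.003, 0.001, -1.0]]
wrist_force: [-1.3, -0.9, -3.6]
gripper_width: 0.689
gripper_force: 30.0
```

Emit:
{"method": "drive_tool", "body": {"rows": [[50,0,0,-20,0,0,0],[50,0,0,-10,0,0,0],[50,0,0,0,0,0,0],[50,0,0,0,0,0,0]]}}

```text
time_s: 13.4
tcp_pos: [0.5758, -0.1078, 0.0734]
ee_rot: [[-0.987, 0.16, -0.001], [0.16, 0.987, -0.0], [0.001, -0.001, -1.0]]
wrist_force: [0.2, 0.3, -2.2]
gripper_width: 0.683
gripper_force: 30.0
```

Run:
```python
from h import *
s=sense();print(np.round(s["tcp_pos"],4),np.degrees(np.arctan2(-s["ee_rot"][1][0],-s["ee_rot"][0][0])),s["wrist_force"])
c=capture("scene"); cv2.imwrite("pics/s4.png",cv2.resize(c["frame"][80:240,220:390,::-1],None,fx=3.5,fy=3.5,interpolation=3))
```

```text
[ 0.5758 -0.1078  0.0734] -9.235646321543387 [ 0.23782718  0.29733462 -2.23720674]
```

View pics/s4.png

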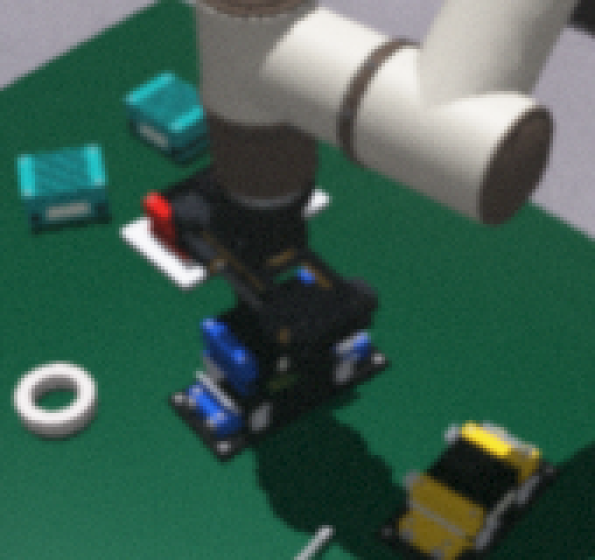

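The medium gateway is aligned above the blue nest at (280,370), and the small one lies seated at (475,490). Pressing in.

Emit:
{"method": "drive_tool", "body": {"rows": [[50,0.5,0,-8,0,0,0],[50,0,0,-7,0,0,0],[50,0,0,-6,0,0,0],[50,0,0,-5,0,0,0],[50,0,0,0,0,0,0]]}}

```text
time_s: 13.87
tcp_pos: [0.576, -0.1076, 0.0466]
ee_rot: [[-0.987, 0.161, -0.001], [0.161, 0.987, -0.0], [0.001, -0.0, -1.0]]
wrist_force: [0.3, -0.1, -2.6]
gripper_width: 0.687
gripper_force: 30.0
```

Emit:
{"method": "drive_tool", "body": {"rows": [[50,0,0,-3,0,0,0],[50,0,0,-3,0,0,0],[50,0,0,-2,0,0,0],[50,0,0,0,0,0,0]]}}

```text
time_s: 14.2
tcp_pos: [0.5762, -0.1076, 0.0399]
ee_rot: [[-0.987, 0.16, 0.0], [0.16, 0.987, 0.0], [-0.0, 0.0, -1.0]]
wrist_force: [0.0, -0.5, -1.6]
gripper_width: 0.689
gripper_force: 30.0
```

Emit:
{"method": "drive_tool", "body": {"rows": [[50,0,0,-2,0,0,0],[50,0,0,-2,0,0,0],[50,0,0,0,0,0,0]]}}

```text
time_s: 14.45
tcp_pos: [0.576, -0.1074, 0.034]
ee_rot: [[-0.987, 0.161, -0.001], [0.161, 0.987, 0.0], [0.001, 0.0, -1.0]]
wrist_force: [1.8, -0.5, -10.1]
gripper_width: 0.686
gripper_force: 30.0
```

Emit:
{"method": "drive_tool", "body": {"rows": [[50,0,0,-2,0,0,0],[50,0,0,-1,0,0,0],[50,0,0,0,0,0,0]]}}

```text
time_s: 14.7
tcp_pos: [0.5766, -0.1076, 0.0327]
ee_rot: [[-0.987, 0.16, 0.0], [0.16, 0.987, -0.0], [-0.0, -0.0, -1.0]]
wrist_force: [-0.3, 0.0, -1.1]
gripper_width: 0.687
gripper_force: 30.0
```

Emit:
{"method": "drive_tool", "body": {"rows": [[50,0,0,-1,0,0,0],[50,0,0,-1,0,0,0],[50,0,0,0,0,0,0]]}}

```text
time_s: 14.95
tcp_pos: [0.5768, -0.1076, 0.0326]
ee_rot: [[-0.987, 0.16, 0.001], [0.16, 0.987, -0.001], [-0.001, -0.0, -1.0]]
wrist_force: [-3.9, 0.8, 7.3]
gripper_width: 0.688
gripper_force: 30.0
```

Emit:
{"method": "drive_tool", "body": {"rows": [[50,0,0,-1,0,0,0],[50,0,0,0,0,0,0],[50,0,0,2.5,0,0,0],[100,0,0,0,0,0,0],[100,0,0,0,0,0,0]]}}

```text
time_s: 15.37
tcp_pos: [0.577, -0.1076, 0.0325]
ee_rot: [[-0.987, 0.16, 0.002], [0.16, 0.987, -0.0], [-0.002, 0.0, -1.0]]
wrist_force: [0.3, 0.3, 0.6]
gripper_width: 0.767
gripper_force: 0.0
```

Emit:
{"method": "drive_tool", "body": {"rows": [[100,0,0,0,0,0,0],[100,0,0,0,0,0,0],[100,0,0,10,0,0,0],[100,0,0,30,0,0,0],[100,0,0,40,0,0,0]]}}

```text
time_s: 15.78
tcp_pos: [0.5741, -0.1076, 0.1103]
ee_rot: [[-0.987, 0.161, -0.008], [0.161, 0.987, -0.0], [0.008, -0.001, -1.0]]
wrist_force: [0.4, 1.0, 0.4]
gripper_width: 0.993
gripper_force: 0.0
```

Emit:
{"method": "drive_tool", "body": {"rows": [[100,-15,-25,20,0,0,0.02],[100,-15,-25,0,0,0,0.02],[100,0,0,0,0,0,0],[100,0,0,0,0,0,0]]}}

```text
time_s: 16.12
tcp_pos: [0.5458, -0.1585, 0.1331]
ee_rot: [[-0.992, 0.123, 0.001], [0.123, 0.992, 0.0], [-0.001, 0.0, -1.0]]
wrist_force: [0.7, -0.7, -0.2]
gripper_width: 0.998
gripper_force: 0.0
```

Run:
```python
from h import *
s=sense();print(np.round(s["tcp_pos"],4),np.degrees(np.arctan2(-s["ee_rot"][1][0],-s["ee_rot"][0][0])))
for n in("scene","top"):
    c=capture(n); 
    P,_=near(c,(.576,-.108),.043,.08,.065); print(n,len(P),np.percentile(P[:,2],[10,50,90]).round(4),rect(P))
    for l,zt in(("gw_large_center",.05),("nest_large_floor",.008),("nest_large_floor",.038)):
        for d in masks_of(l,c)[:2]:
            P=cloud(c,d["region"]);Q=P[abs(P[:,2]-zt)<.007]
            if len(Q)>8: print(n,l,round(d["p"],2),len(Q),rect(Q))
    # red end blocks of the large nest
    P=cloud(c,np.ones((400,640),bool)); f=c["frame"][c["z_map"]>0].astype(int)
    k=(f[:,0]>2*f[:,1])&(f[:,0]>90)&(np.hypot(*(P[:,:2]-(.491,.309)).T)<.14)&(P[:,2]>.02)
    for sgn in(1,-1):
        Q=P[k&(sgn*(P[:,0]-.491)>0)]; print(n,len(Q),Q.mean(0).round(4),rect(Q) if len(Q)>4 else 0)
```

```text
[ 0.5458 -0.1585  0.1331] -7.072358109757335
scene 506 [0.0441 0.0467 0.0493] [ 573.5 -108.1  114.5   63.    -9.7]
scene gw_large_center 0.55 206 [ 465.5 -297.1  133.7   63.5   -3.7]
scene nest_large_floor 0.87 1558 [488.6 307.3 216.8  84.7   3.3]
scene nest_large_floor 0.87 134 [487.1 309.  169.2  82.4   3.4]
scene 96 [0.5755 0.3148 0.0244] [574.7 314.1  48.5  17.8 -89.4]
scene 2 [0.4165 0.3006 0.0232] 0
top 14 [0.0434 0.0469 0.05  ] [ 632.6 -108.3   40.7    5.8  -83.6]
top gw_large_center 0.56 621 [ 459.5 -298.6  144.1   62.    -5.6]
top nest_large_floor 0.83 1293 [489.9 308.  213.8  85.6   3.7]
top nest_large_floor 0.83 106 [489.4 308.8 170.   84.5   3.7]
top 25 [0.5805 0.3122 0.0255] [580.4 309.9  37.8   7.1  89.5]
top 21 [0.3971 0.2993 0.025 ] [398.  297.4  36.1   6.9 -88.1]
```

Emit:
{"method": "drive_tool", "body": {"rows": [[100,-17,-27.5,0,0,0,0.017],[100,-17,-27.5,0,0,0,0],[100,-17,-27.5,0,0,0,0],[100,-17,-28,0,0,0,0],[100,-18,-28,0,0,0,0]]}}

```text
time_s: 16.93
tcp_pos: [0.4598, -0.2969, 0.1319]
ee_rot: [[-0.995, 0.103, -0.0], [0.103, 0.995, -0.0], [0.0, -0.0, -1.0]]
wrist_force: [0.2, -0.1, -0.3]
gripper_width: 1.001
gripper_force: 0.0
```

Emit:
{"method": "drive_tool", "body": {"rows": [[100,0,0,-20,0,0,0],[100,0,0,-25,0,0,0],[100,0,0,-25,0,0,0],[100,0,0,-15,0,0,0],[100,0,0,-9,0,0,0]]}}

```text
time_s: 17.35
tcp_pos: [0.4592, -0.2956, 0.0358]
ee_rot: [[-0.995, 0.104, -0.004], [0.104, 0.995, 0.001], [0.004, 0.001, -1.0]]
wrist_force: [-0.1, -0.0, -0.2]
gripper_width: 0.997
gripper_force: 0.0
```

Emit:
{"method": "drive_tool", "body": {"rows": [[100,0,0,-4,0,0,0],[100,0,0,0,0,0,0],[60,0,0,0,0,0,0],[50,0,0,0,0,0,0],[50,0,0,0,0,0,0]]}}

```text
time_s: 17.77
tcp_pos: [0.4611, -0.2962, 0.0352]
ee_rot: [[-0.995, 0.104, 0.002], [0.104, 0.995, -0.001], [-0.002, -0.0, -1.0]]
wrist_force: [0.9, -0.1, 0.1]
gripper_width: 0.857
gripper_force: 0.0
```

Emit:
{"method": "drive_tool", "body": {"rows": [[50,0,0,0,0,0,0],[50,0,0,0,0,0,0],[50,0,0,0,0,0,0],[50,0,0,0,0,0,0],[50,0,0,0,0,0,0]]}}

```text
time_s: 18.18
tcp_pos: [0.4607, -0.2963, 0.0347]
ee_rot: [[-0.995, 0.104, 0.001], [0.104, 0.995, -0.001], [-0.001, -0.0, -1.0]]
wrist_force: [-0.7, 0.0, 4.3]
gripper_width: 0.687
gripper_force: 30.0
```

Emit:
{"method": "drive_tool", "body": {"rows": [[50,0,0,5,0,0,0],[50,0,0,15,0,0,0],[50,0,0,30,0,0,0],[50,0,0,30,0,0,0],[50,0,0,20,0,0,0]]}}

```text
time_s: 18.6
tcp_pos: [0.4602, -0.2959, 0.1354]
ee_rot: [[-0.995, 0.104, 0.0], [0.104, 0.995, 0.0], [-0.0, 0.0, -1.0]]
wrist_force: [1.5, -0.3, -4.9]
gripper_width: 0.689
gripper_force: 29.9
```

Emit:
{"method": "drive_tool", "body": {"rows": [[50,1.5,20,0,0,0,0.03],[50,1.5,32,0,0,0,0.03],[50,1.5,32,0,0,0,0.03],[50,1.5,32,0,0,0,0.03],[50,1.5,32,0,0,0,0.03]]}}

```text
time_s: 19.02
tcp_pos: [0.4662, -0.1465, 0.1329]
ee_rot: [[-0.999, -0.046, -0.003], [-0.046, 0.999, 0.001], [0.003, 0.001, -1.0]]
wrist_force: [1.1, -0.2, -4.1]
gripper_width: 0.687
gripper_force: 29.9
```

Emit:
{"method": "drive_tool", "body": {"rows": [[50,1.5,32,0,0,0,0.016],[50,1.5,32,0,0,0,0],[50,1.5,32,0,0,0,0],[50,1.5,32,0,0,0,0],[50,1.5,32,0,0,0,0]]}}

```text
time_s: 19.43
tcp_pos: [0.4737, 0.0134, 0.1331]
ee_rot: [[-0.998, -0.061, -0.003], [-0.061, 0.998, 0.0], [0.003, 0.0, -1.0]]
wrist_force: [0.7, -0.7, -4.5]
gripper_width: 0.685
gripper_force: 29.9
```

Emit:
{"method": "drive_tool", "body": {"rows": [[50,1.5,32,0,0,0,0],[50,1.5,32,0,0,0,0],[50,1.5,32,0,0,0,0],[50,1.5,32,0,0,0,0],[50,1.5,32,0,0,0,0]]}}

```text
time_s: 19.85
tcp_pos: [0.4812, 0.173, 0.1329]
ee_rot: [[-0.998, -0.061, -0.003], [-0.061, 0.998, -0.001], [0.003, -0.001, -1.0]]
wrist_force: [0.1, -0.2, -5.1]
gripper_width: 0.685
gripper_force: 29.9
```

Emit:
{"method": "drive_tool", "body": {"rows": [[50,1.5,32,0,0,0,0],[50,1.5,32,0,0,0,0],[50,1.5,32,0,0,0,0],[50,1.5,32,0,0,0,0],[50,1.5,10,0,0,0,0]]}}

```text
time_s: 20.27
tcp_pos: [0.4898, 0.3138, 0.1328]
ee_rot: [[-0.998, -0.064, -0.0], [-0.064, 0.998, 0.001], [0.0, 0.001, -1.0]]
wrist_force: [0.7, -0.1, -4.2]
gripper_width: 0.685
gripper_force: 29.9
```

Emit:
{"method": "drive_tool", "body": {"rows": [[50,0,0,-10,0,0,0],[50,0,0,-10,0,0,0],[50,0,0,-10,0,0,0],[50,0,0,0,0,0,0],[50,0,0,0,0,0,0]]}}

```text
time_s: 20.68
tcp_pos: [0.4896, 0.3081, 0.1026]
ee_rot: [[-0.998, -0.06, -0.003], [-0.06, 0.998, -0.003], [0.003, -0.003, -1.0]]
wrist_force: [0.9, 0.3, -3.5]
gripper_width: 0.684
gripper_force: 29.9
```

Emit:
{"method": "drive_tool", "body": {"rows": [[50,0.5,0,-10,0,0,0],[50,0,0,-10,0,0,0],[50,0,0,-10,0,0,0],[50,0,0,0,0,0,0],[50,0,0,0,0,0,0]]}}

```text
time_s: 21.1
tcp_pos: [0.4904, 0.3093, 0.0729]
ee_rot: [[-0.998, -0.062, -0.002], [-0.062, 0.998, -0.002], [0.002, -0.002, -1.0]]
wrist_force: [0.9, -0.1, -4.7]
gripper_width: 0.688
gripper_force: 29.9
```

Run:
```python
from h import *
s=sense();print(np.round(s["tcp_pos"],4))
c=capture("scene"); cv2.imwrite("pics/s5.png",cv2.resize(c["frame"][130:310,330:510,::-1],None,fx=3.3,fy=3.3,interpolation=3))
```

```text
[0.4904 0.3093 0.0729]
```

View pics/s5.png

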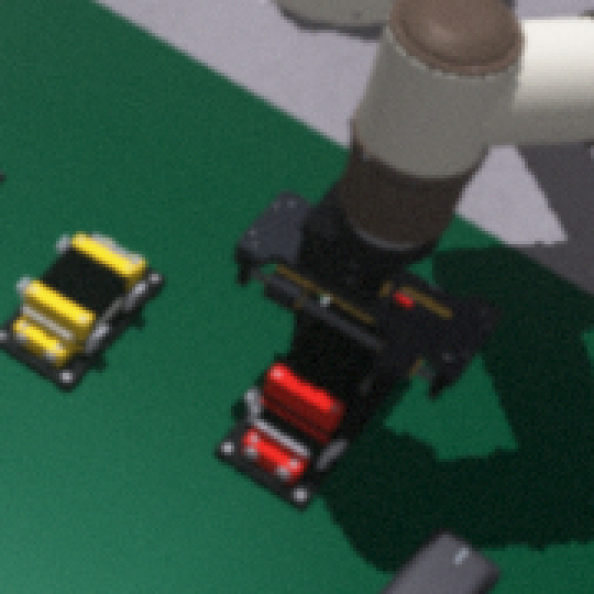

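The large gateway is aligned over the red nest at (290,420), and the mouse at (450,570) is clear. Pressing in.

Emit:
{"method": "drive_tool", "body": {"rows": [[50,0,0,-8,0,0,0],[50,0,0,-7,0,0,0],[50,0,0,-6,0,0,0],[50,0,0,-5,0,0,0],[50,0,0,0,0,0,0]]}}

```text
time_s: 21.57
tcp_pos: [0.4905, 0.3094, 0.0469]
ee_rot: [[-0.998, -0.062, -0.001], [-0.062, 0.998, -0.002], [0.001, -0.002, -1.0]]
wrist_force: [1.0, -0.1, -4.3]
gripper_width: 0.69
gripper_force: 29.9
```

Emit:
{"method": "drive_tool", "body": {"rows": [[50,0,0,-3,0,0,0],[50,0,0,-3,0,0,0],[50,0,0,-2,0,0,0],[50,0,0,0,0,0,0]]}}

```text
time_s: 21.9
tcp_pos: [0.4899, 0.3094, 0.0402]
ee_rot: [[-0.998, -0.061, -0.002], [-0.061, 0.998, -0.001], [0.002, -0.001, -1.0]]
wrist_force: [-4.5, -1.3, -0.9]
gripper_width: 0.688
gripper_force: 30.0
```

Emit:
{"method": "drive_tool", "body": {"rows": [[50,0,0,-2,0,0,0],[50,0,0,-2,0,0,0],[50,0,0,0,0,0,0]]}}

```text
time_s: 22.15
tcp_pos: [0.4899, 0.3095, 0.0371]
ee_rot: [[-0.998, -0.062, -0.002], [-0.062, 0.998, -0.001], [0.002, -0.001, -1.0]]
wrist_force: [-5.6, -1.6, 4.6]
gripper_width: 0.688
gripper_force: 30.0
```

Emit:
{"method": "drive_tool", "body": {"rows": [[50,0,0,-2,0,0,0],[50,0,0,-1,0,0,0],[50,0,0,0,0,0,0]]}}

```text
time_s: 22.4
tcp_pos: [0.4908, 0.3095, 0.0329]
ee_rot: [[-0.998, -0.062, -0.0], [-0.062, 0.998, -0.001], [0.0, -0.001, -1.0]]
wrist_force: [-0.7, -2.4, -1.4]
gripper_width: 0.686
gripper_force: 30.0
```

Emit:
{"method": "drive_tool", "body": {"rows": [[50,0,0,-1,0,0,0],[50,0,0,-1,0,0,0],[50,0,0,-1,0,0,0],[50,0,0,0,0,0,0]]}}

```text
time_s: 22.73
tcp_pos: [0.491, 0.3096, 0.0323]
ee_rot: [[-0.998, -0.062, 0.0], [-0.062, 0.998, -0.001], [-0.0, -0.001, -1.0]]
wrist_force: [-5.2, -6.4, 14.0]
gripper_width: 0.689
gripper_force: 30.0
```

Emit:
{"method": "drive_tool", "body": {"rows": [[50,0,0,2.5,0,0,0],[100,0,0,0,0,0,0],[100,0,0,0,0,0,0],[100,0,0,0,0,0,0],[100,0,0,0,0,0,0]]}}

```text
time_s: 23.15
tcp_pos: [0.4915, 0.3109, 0.0327]
ee_rot: [[-0.998, -0.062, 0.001], [-0.062, 0.998, 0.001], [-0.002, 0.001, -1.0]]
wrist_force: [-0.1, 0.8, -0.3]
gripper_width: 0.908
gripper_force: 0.0
```

Emit:
{"method": "drive_tool", "body": {"rows": [[100,0,0,10,0,0,0],[100,0,0,30,0,0,0],[100,0,0,40,0,0,0],[100,0,0,40,0,0,0],[100,0,0,40,0,0,0]]}}

```text
time_s: 23.57
tcp_pos: [0.4908, 0.31, 0.1951]
ee_rot: [[-0.998, -0.062, 0.001], [-0.062, 0.998, 0.0], [-0.001, 0.0, -1.0]]
wrist_force: [1.6, 0.5, -0.2]
gripper_width: 0.996
gripper_force: 0.0
```

Emit:
{"method": "drive_tool", "body": {"rows": [[100,-10,-30,20,0,0,0],[100,-10,-30,20,0,0,0],[100,-10,-30,20,0,0,0],[100,-10,-30,20,0,0,0],[100,0,0,0,0,0,0]]}}

```text
time_s: 23.98
tcp_pos: [0.4506, 0.1871, 0.2783]
ee_rot: [[-0.998, -0.06, 0.007], [-0.06, 0.998, 0.005], [-0.008, 0.004, -1.0]]
wrist_force: [0.2, 0.4, 0.5]
gripper_width: 1.001
gripper_force: 0.0
```

Run:
```python
from h import *
print(np.round(sense()["tcp_pos"],3))
for n in("scene","top"):
    c=capture(n)
    for xy,r in(((.564,.1),.05),((.576,-.108),.065),((.490,.309),.08)):
        P,_=near(c,xy,.043,.08,r)
        if len(P)<60: continue
        A=np.c_[P[:,:2]-xy,np.ones(len(P))]; f=np.linalg.lstsq(A,P[:,2],rcond=None)[0]
        print(n,len(P),np.percentile(P[:,2],[10,50,90]).round(4),rect(P),"slope deg",np.degrees(f[:2]).round(2))
    for l in("mouse_center","screwdriver_grip","tape_center"):
        print(l,[(round(d["p"],2),np.round(d["xy"])) for d in search_frame(l,c)[:1]])
    if n=="scene": cv2.imwrite("pics/s6.png",cv2.resize(c["frame"][90:340,210:500,::-1],None,fx=2.4,fy=2.4,interpolation=3))
```

```text
[0.451 0.187 0.278]
scene 390 [0.0439 0.0467 0.0493] [562.1  99.3  83.1  61.1   5.1] slope deg [ 0.09 -0.01]
scene 505 [0.044  0.0467 0.0493] [ 572.8 -107.9  115.5   63.9  -10.2] slope deg [ 0.01 -0.04]
scene 574 [0.044  0.0462 0.0484] [488.1 309.2 145.6  58.7   3.4] slope deg [-0.06 -0.06]
mouse_center [(0.79, array([465., 309.]))]
screwdriver_grip [(0.74, array([280., 265.]))]
tape_center [(0.84, array([230., 190.]))]
top 303 [0.0441 0.0476 0.0508] [563.4  99.7  79.9  59.7   5.2] slope deg [ 0.18 -0.52]
top 422 [0.0443 0.0476 0.0511] [ 579.3 -107.9  121.1   59.9   -9.2] slope deg [-0.01  0.34]
top 263 [0.0439 0.0472 0.0504] [527.8 316.4  70.   66.5 -86.4] slope deg [ 1.38 -0.38]
mouse_center [(0.97, array([184., 202.]))]
screwdriver_grip [(0.76, array([303., 135.]))]
tape_center [(0.56, array([389., 168.]))]
```

View pics/s6.png

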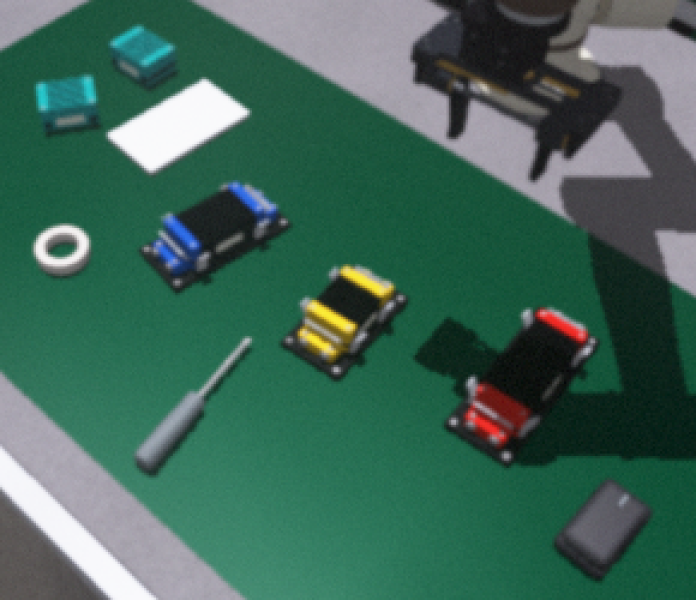

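All three gateways lie flat in their nests: blue (220,235), yellow (345,315), red (525,375). Their tops are at about 48 mm and level, and the bystanders have not moved. Handing in.

```bash
python3 -c "
from h import *
print(finish_job())"
```

```text
the job is handed in; nothing more can be done
None
```

I unstacked the three gateways and pressed each one flat into its matching nest; the final camera check showed all three level at floor height and the mouse, screwdriver and tape roll where they were, and the job is handed in at about 24 s.

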